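# Wedge a plaster model tight in the trimming clamp

### The arm

A 6-joint arm with a two-finger parallel gripper is mounted at the origin on a cart in front of the work surface, level with it; the furniture and walls round the work are solid. World frame = base frame: x ahead of the robot, y to its left, z up, the work surface at z = 0. Lengths are in m, angles in degrees, forces in N, time in s.
With the tool pointing down it reaches from about 0.25 to 0.725 m from the base axis. Payload 9.7 kg.
Tool frame: the origin (TCP) lies between the finger pads; the fingertips stand 25 mm ahead of it and the grasp point (between the pads) lies 6 mm ahead of it; z points along the fingers, y is the line along which they close (so a half turn about z gives the same grasp; the last joint's range is limited). The gripper opens to 85 mm and grips with 20 to 120 N. Pads are 22 mm wide; open, the fingers measure 114 mm over their backs; the gripper's body (76 mm by 85 mm) begins 54 mm behind the grasp point. The pads swing forward as they close: fully open they stand 13 mm farther back than shut.
Start: joints at [66.75, 4.979, 10.078, 95.1, 0, 90], TCP at [0.217, 0.505, 0.256] pointing down, gripper open.
Joint ranges: [-179.16, 179.16], [-48.56, 103.87], [-65.8, 70.77], [-126.05, 130.52], [-82.76, 87.17], [-180, 180]. Speed limits (degrees/s): [127.2, 127.2, 147.25, 180, 180, 180].

### API

Orientations are given as [roll, pitch, yaw] about the fixed x, y, z axes, in that order (R = Rz(yaw) Ry(pitch) Rx(roll)).
In Python, from workcell import bot gives the robot as it stands.
- The arm moves only by the shell command python3 drive.py FILE [FORCE], which reads ROWS from the file FILE. ROWS is a JSON list that holds a single list of rows (three levels of brackets), with 1 to 5 rows, each of 5 numbers: dx, dy, dz in a scale on which 1.0 is 0.8 m, then a turn about the tool's z in shares of 180 degrees (1.0 is 180 degrees), then the finger opening in m; each row is the pose to reach, as a shift and turn from the pose commanded when the command began, along the tool's axes at that moment; what a row does not reach only later rows make up. A row lasts 1/12 s, in which the tool goes at most 0.0417 m and 7.16 degrees, less where a joint would pass 70% of its speed; a pose out of reach is approached as far as the arm can. The fingers move at their own pace and stop on an object; FORCE is the grip in N (left out, the last holds). Time passes only in rows, so rows that do not move let the fingers close. It prints the time, the measured TCP pose, the force, the opening and the grip force at its end. Shift and turn numbers lie between -1 and 1, and a call with a number outside is refused. Input that does not fit is refused with a message, and nothing moves.
- bot.get_obs(): the state, without advancing time (a new reading comes with each control period).
- bot.camera(name): name is "scene" or "top" or "wrist"; returns the picture (480x640x3 uint8, blue, green, red); there is no depth.
- bot.camera_info(name): a dict with "mtx" (3x3 intrinsics, pixels), "extrinsics" (4x4, takes a point from camera to world coordinates). Camera axes: x right, y down, z forward; pixel columns grow to the right and rows downward; lengths in m; the calibration is good to about 2 mm. A picture is of the moment at which its call begins: read the wrist's pose just before it. camera_info takes no time and is no camera call; for the wrist camera it gives the pose at the moment of the call.
- bot.job_done(): hands the job in; it is judged then, once.
The state is a dict: "time": time; "q": joint angles; "qd": joint speeds; "joint_efforts": joint torques, N m; "ee_pos": TCP position; "tcp_rot": TCP orientation; "wrist_force": force on the tool from outside, world axes, zero at the start; "torque": the same for the moment, N m; "opening": finger opening in m; "grasp_force": force on a finger pad.
Only numpy, scipy, OpenCV 4.12 (cv2) and the standard library are available. Lean on these libraries where they do the work, as an engineer would, in place of code of your own. Each camera call takes 0.05 s, during which the arm holds its last target. There are 200 camera calls.

### The job

Clamp the plaster model for trimming: take the large tapered gib key (not the thin small one, nor the plain parallel bar), lay it thin end first in the keyway between the clamp's abutment and its sliding jaw, and tap it in until the jaw grips the model tight against the fence. Leave the key there, flat on the clamp's bed, and let go.

Things in the scene. Friction and masses are not known exactly. Their poses are not given: they have to be found in the camera images.
- key: Large steel gib key, 121 long (mm), lying flat. Origin: under the centre of its head (x ±18, y ±15, 34 high, parallel sides to grip). Shank ahead to the thin end at x = +103, 26 high, width 30 tapering to 13; its +y side is straight (y = +15), the taper on -y. z up. 0.15-0.25 kg. Look-alikes, unlisted: thin key 95 long, head 14 wide; parallel bar 121 x 20 x 26, no head.
- clamp: Fixed grey-green clamp (mm). Origin: counter height, mouth of keyway. +x: drive direction, +y left, z up. Bed top z = 12; its tongue (x -135..0, y -25..35) carries the key. Keyway x 0..60, walls 28 high, bevelled 6 at mouth: left abutment face y = +15; jaw right, 20-22 off at mouth, narrowing 1 in 5. Key tight: same axes, origin near (-38, 0, 12). Model fence face y = -94.
- jaw: Steel jaw of the clamp, 60 x 37 x 28 mm. Frame parallel to the clamp's; slides to -y with 6 N friction: y in the clamp frame 0 to -2 mm at the start, -6 when tight. The key enters freely until its thin end is 35-45 mm past the mouth; the last 20-30 mm are driven along +x against 4-9 N, moving the jaw; then it stops hard. 12-20 N on the butt, 20-30 mm above the bed, makes it tight; it stays.
- model: Cream plaster dental model, base 58 x 62 mm, 16 high (32 with the teeth), lying loose on the clamp's bed between jaw and fence with 4 to 6 mm of play. Origin: centre of its underside; its x axis points at the jaw, its flat back to the fence.

How it is judged:
By the outcome, as a careful person would: the job done as asked, in the order asked, and still so for the second after the job is handed in, with the robot touching nothing.
It also fails if it takes over 43 s, if anything falls off the work surface, if the arm or the gripper's body presses on something with over 40 N, if the wrist force passes 120 N, or if a joint passes its speed limit or range.

## Working session

There is one attempt and no reset: what is moved stays moved. The work goes in short steps, Python scripts to look and compute and a shell command to move; the robot and the scene stay as the last step left them, time stands still between calls to the robot, and variables do not carry over. Pictures are saved under pics/ and viewed, at most 10 in all, crops included, and the job is handed in when it is done.

```bash
ls; mkdir -p pics; python3 - <<'E'
from workcell import bot
import cv2,numpy as np
o=bot.get_obs();print({k:np.round(v,3) for k,v in o.items()})
for n in("top","scene"):
    cv2.imwrite(f"pics/{n}0.png",bot.camera(n));i=bot.camera_info(n);print(n,np.round(i["mtx"],1).tolist(),np.round(i["extrinsics"],4).tolist())
E
```

```text
drive.py
pics
workcell.py
{'time': np.float64(0.0), 'q': array([66.749,  5.012, 10.032, 95.1  , -0.   , 90.002]), 'qd': array([ 0.109,  0.023, -0.082, -0.141, -0.036, -0.056]), 'joint_efforts': array([-1.0000e-03, -5.2039e+01,  4.6480e+01,  1.7000e-02,  0.0000e+00,
        0.0000e+00]), 'ee_pos': array([0.217, 0.505, 0.256]), 'tcp_rot': array([-179.92 ,    0.   ,  156.747]), 'wrist_force': array([-0.819,  0.122, -0.776]), 'torque': array([ 0.018, -0.005, -0.021]), 'grasp_force': np.float64(0.0), 'opening': np.float64(0.086)}
top [[550.2, 0.0, 320.2], [0.0, 550.2, 218.5], [0.0, 0.0, 1.0]] [[0.0102, -0.9843, 0.1763, 0.382], [-0.9999, -0.0125, -0.0117, -0.24], [0.0137, -0.1762, -0.9843, 0.9435], [0.0, 0.0, 0.0, 1.0]]
scene [[470.5, 0.0, 318.7], [0.0, 470.5, 241.3], [0.0, 0.0, 1.0]] [[0.5133, -0.4641, 0.7219, -0.0406], [-0.8582, -0.2756, 0.433, -0.6046], [-0.002, -0.8418, -0.5397, 0.5233], [0.0, 0.0, 0.0, 1.0]]
```

View pics/top0.png

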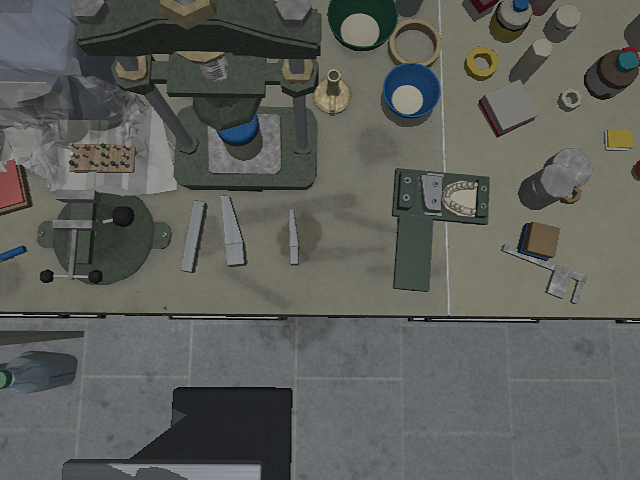

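View pics/scene0.png

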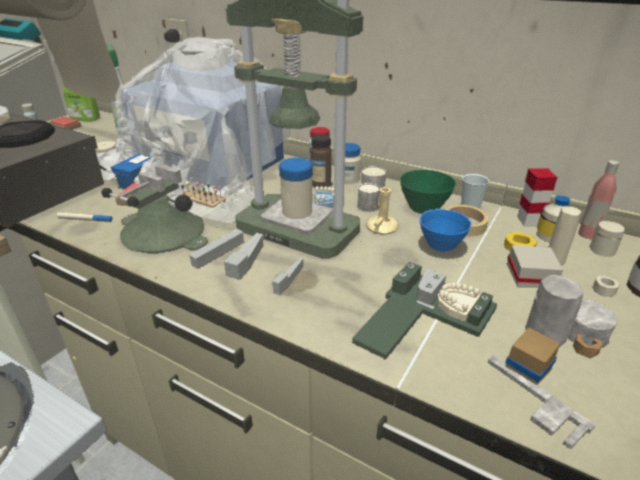

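The top view shows the parallel bar at (193,236), the large key at (232,230) with its head toward the robot, the thin key at (293,237), and the clamp at (435,200) with its tongue below it. I'll enlarge the key and the clamp.

```bash
python3 - <<'E'
import cv2,numpy as np
im=cv2.imread("pics/top0.png")
a=cv2.resize(im[185:285,205:265],None,fx=6,fy=6,interpolation=cv2.INTER_CUBIC)[:600]
b=cv2.resize(im[160:300,385:497],None,fx=4.2857,fy=4.2857,interpolation=cv2.INTER_CUBIC)[:600,:440]
cv2.imwrite("pics/crop1.png",np.hstack([a,b[:600]]) if a.shape[0]==b.shape[0] else a);print(a.shape,b.shape)
E
```

```text
(600, 360, 3) (600, 440, 3)
```

View pics/crop1.png

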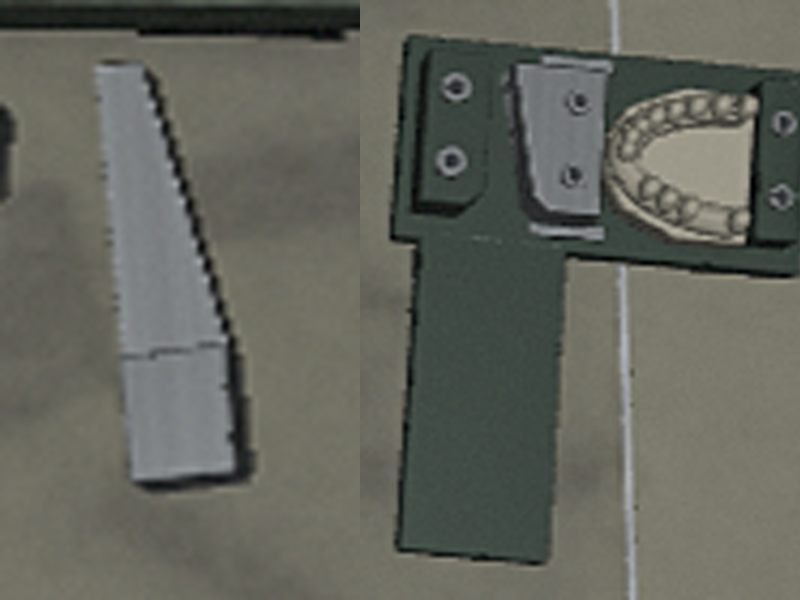

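The crop shows the head's top corners at (133,480), (234,470), (122,356), (226,344) and the thin end at (97,68), (145,66). The tongue corners are at (397,550), (547,563), (415,243), (565,258).

```bash
cat > h.py <<'E'
from workcell import bot
import numpy as np,cv2
from scipy.spatial.transform import Rotation as R
def px(p,z,n="top",info=None):
    i=info or bot.camera_info(n);E=np.array(i["extrinsics"]);d=E[:3,:3]@np.linalg.inv(i["mtx"])@[p[0],p[1],1]
    return E[:3,3]+d*(z-E[2,3])/d[2]
def fit(local,world):
    l=np.array(local)[:,:2]/1000;w=np.array(world)[:,:2]
    lc=l-l.mean(0);wc=w-w.mean(0)
    a=np.arctan2((lc[:,0]*wc[:,1]-lc[:,1]*wc[:,0]).sum(),(lc*wc).sum())
    c,s=np.cos(a),np.sin(a);M=np.array([[c,-s],[s,c]]);t=w.mean(0)-M@l.mean(0)
    return t,np.degrees(a),np.round((w-(l@M.T+t))*1000,1)
def totool(target,yaw_t=None):
    o=bot.get_obs();Rm=R.from_euler('xyz',o["tcp_rot"],degrees=True)
    return Rm.inv().apply(np.array(target)-o["ee_pos"])
E
python3 - <<'E'
from h import *
k=lambda c:(205+c[0]/6,185+c[1]/6)
c=lambda c:(385+(c[0]-360)/4.2857,160+c[1]/4.2857)
kp=[px(k(p),z) for p,z in [((133,480),.034),((234,470),.034),((122,356),.034),((226,344),.034),((97,66),.026),((145,65),.026)]]
print(fit([(-18,15),(-18,-15),(18,15),(18,-15),(103,15),(103,2)],kp))
cp=[px(c(p),.012) for p in[(397,550),(547,563),(415,243),(565,258)]]
print(fit([(-135,35),(-135,-25),(0,35),(0,-25)],cp));print(np.round(cp,4))
E
```

```text
(array([ 0.48330017, -0.10993106]), np.float64(7.195135673301777), array([[ 1.4, -0.7],
       [ 0.7,  1.4],
       [ 0. , -0.8],
       [-0. ,  0.3],
       [-0.5,  0.3],
       [-1.6, -0.4]]))
(array([ 0.55673626, -0.42062603]), np.float64(-4.51325039075033), array([[ 6. , -0.9],
       [ 6.3, -0.1],
       [-5.8,  0.8],
       [-6.4,  0.2]]))
[[ 0.4309 -0.376   0.012 ]
 [ 0.4264 -0.435   0.012 ]
 [ 0.5537 -0.3849  0.012 ]
 [ 0.5483 -0.4453  0.012 ]]
```

```bash
python3 - <<'E'
from h import *
k=np.array([.4835,-.110]);print("tool delta to key",totool([*k,.256]))
# bed begins at x~-12: refit
c=lambda c:(385+(c[0]-360)/4.2857,160+c[1]/4.2857)
cp=[px(c(p),.012) for p in[(397,550),(547,563),(415,243),(565,258)]]
print(fit([(-135,35),(-135,-25),(-12,35),(-12,-25)],cp))
for p,z in [((250,188),0),((200,52),.3),((110,215),.08),((198,250),.026)]:print(p,px(p,z))
E
```

```text
tool delta to key [-4.87662306e-01 -4.60015559e-01  2.04910049e-04]
(array([ 0.56271708, -0.42110206]), np.float64(-4.516305351023728), array([[-0. , -0.5],
       [ 0.3,  0.3],
       [ 0.2,  0.3],
       [-0.5, -0.2]]))
(250, 188) [ 0.6038642  -0.12733155  0.        ]
(200, 52) [ 0.70717385 -0.09494724  0.3       ]
(110, 215) [0.53807993 0.08360368 0.08      ]
(198, 250) [ 0.49024493 -0.0471192   0.026     ]
```

The rows are not in the units I measure in: shifts go in shares of 0.8 m and turns go in shares of 180 degrees. I convert before sending: -0.145 m is -0.1813, -0.137 m is -0.1713.

```bash
echo '[[[-0.0363, -0.0343, 0, 0, 0.085], [-0.0725, -0.0685, 0, 0, 0.055], [-0.1088, -0.1028, 0, 0, 0.055], [-0.145, -0.137, 0, 0, 0.055], [-0.1813, -0.1713, 0, 0, 0.055]]]' > path.dat && python3 drive.py path.dat 60
echo '[[[-0.0363, -0.0343, 0, 0, 0.055], [-0.0725, -0.0685, 0, 0, 0.055], [-0.1088, -0.1028, 0, 0, 0.055], [-0.145, -0.137, 0, 0, 0.055], [-0.1813, -0.1713, 0, 0, 0.055]]]' > path.dat && python3 drive.py path.dat
echo '[[[-0.0363, -0.0343, 0, 0, 0.055], [-0.0725, -0.0685, 0, 0, 0.055], [-0.1088, -0.1028, 0, 0, 0.055], [-0.145, -0.137, 0, 0, 0.055], [-0.1813, -0.1713, 0, 0, 0.055]]]' > path.dat && python3 drive.py path.dat
echo '[[[-0.0338, -0.0313, 0.0125, -0.0389, 0.055], [-0.0659, -0.0613, 0.025, -0.0778, 0.055], [-0.0659, -0.0613, 0.0375, -0.1167, 0.055], [-0.0659, -0.0613, 0.05, -0.1556, 0.055], [-0.0659, -0.0613, 0.0625, -0.1694, 0.055]]]' > path.dat && python3 drive.py path.dat
python3 - <<'E'
from h import *
print(totool([.4835,-.110,.15]));o=bot.get_obs();print(o["q"],o["opening"])
im=bot.camera("wrist");i=bot.camera_info("wrist");np.savez("w1.npz",m=i["mtx"],e=i["extrinsics"]);cv2.imwrite("pics/w1.png",im)
E
```

```text
time: 0.52
ee_pos: [0.2963, 0.3205, 0.2559]
tcp_rot: [-180.0, -0.0, 156.8]
wrist_force: [1.1, 0.2, 0.4]
opening: 0.0551
grasp_force: 0.0
time: 0.93
ee_pos: [0.3755, 0.1372, 0.2562]
tcp_rot: [180.0, 0.0, 156.8]
wrist_force: [1.4, 0.9, -1.0]
opening: 0.0548
grasp_force: 0.0
time: 1.35
ee_pos: [0.4547, -0.0462, 0.2562]
tcp_rot: [180.0, 0.0, 156.7]
wrist_force: [0.5, 1.5, -0.1]
opening: 0.0549
grasp_force: 0.0
time: 1.77
ee_pos: [0.4835, -0.1107, 0.2051]
tcp_rot: [180.0, -0.1, -172.4]
wrist_force: [-0.9, 0.3, 0.2]
opening: 0.0552
grasp_force: 0.0
[-0.00016011  0.00062308  0.05506983]
[-1.28927429e+01 -3.08636656e+00 -3.77318302e+00  8.93948017e+01
  2.75453081e-03 -2.04562077e+01] 0.05521544196905694
```

View pics/w1.png

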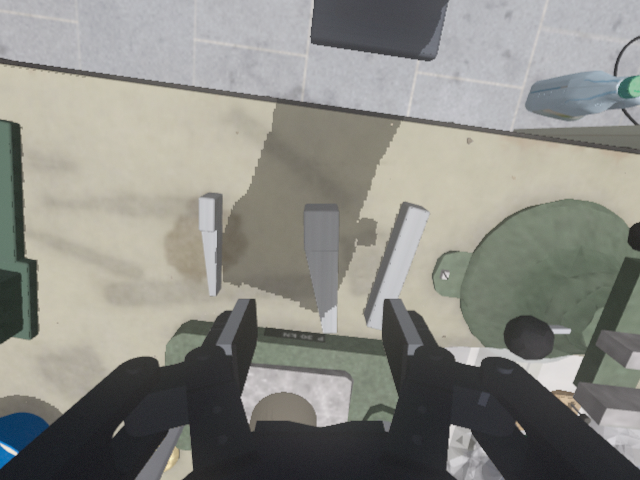

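The wrist view shows the large key's head centred between the fingers. Its top corners are at about (304,205) and (338,205) behind and (304,250) and (339,250) in front, and its straight side is vertical in the picture.

In the tool's units: 0.155 m is 0.1938, 0.122 m is 0.1525, 0.4 degrees is 0.0022.

```bash
python3 - <<'E'
from h import *
d=np.load("w1.npz");i=dict(mtx=d["m"],extrinsics=d["e"])
print(fit([(-18,15),(-18,-15),(103,15),(103,2)],[px(p,z,info=i) for p,z in[((304,205),.034),((338.5,205),.034),((337,332),.026),((322,332),.026)]][1::-1]+[px((337,332),.026,info=i),px((322,332),.026,info=i)]))
E
echo '[[[0, 0.0006, 0.0513, 0.0022, 0.055], [0, 0.0006, 0.1025, 0.0022, 0.055], [0, 0.0006, 0.1525, 0.0022, 0.055], [0, 0.0006, 0.1938, 0.0022, 0.055], [0, 0.0006, 0.1938, 0.0022, 0.055]]]' > path.dat && python3 drive.py path.dat
```

```text
(array([ 0.48151223, -0.10879077]), np.float64(7.34683369470107), array([[-1. , -1.1],
       [-1.1,  0.7],
       [ 1. ,  0.8],
       [ 1.2, -0.4]]))
time: 2.23
ee_pos: [0.4797, -0.1084, 0.0449]
tcp_rot: [179.8, -0.5, -173.2]
wrist_force: [-1.9, 0.7, -0.3]
opening: 0.0551
grasp_force: 0.0
```

```bash
echo '[[[0, 0, 0, 0, 0.055], [0, 0, 0, 0, 0.055]]]' > path.dat && python3 drive.py path.dat; python3 -c "
from h import *
print(totool([.4825,-.1095,.031]))"
```

```text
time: 2.4
ee_pos: [0.4846, -0.1095, 0.0536]
tcp_rot: [-180.0, 0.1, -173.2]
wrist_force: [1.0, -0.4, 0.5]
opening: 0.0552
grasp_force: 0.0
[0.00211175 0.00027525 0.02260186]
```

In the tool's units: 0.02 m is 0.025, 0.01 m is 0.0125, -0.4 degrees is -0.0022.

```bash
echo '[[[0.0013, 0, 0.0125, -0.0022, 0.055], [0.0013, 0, 0.025, -0.0022, 0.055], [0.0013, 0, 0.025, -0.0022, 0.055], [0.0013, 0, 0.025, -0.0022, 0.02], [0.0013, 0, 0.025, -0.0022, 0.02]]]' > path.dat && python3 drive.py path.dat 80
echo '[[[0, 0, 0, 0, 0.02], [0, 0, 0, 0, 0.02], [0, 0, 0, 0, 0.02], [0, 0, 0, 0, 0.02]]]' > path.dat && python3 drive.py path.dat 80;
echo '[[[0, 0, -0.025, 0, 0.02], [0, 0, -0.0625, 0, 0.02], [0, 0, -0.1, 0, 0.02], [0, 0, -0.1, 0, 0.02]]]' > path.dat && python3 drive.py path.dat
python3 - <<'E'
from h import *
o=bot.get_obs();print(o["ee_pos"],o["tcp_rot"],o["wrist_force"])
im=bot.camera("wrist");i=bot.camera_info("wrist");np.savez("w2.npz",m=i["mtx"],e=i["extrinsics"]);cv2.imwrite("pics/w2.png",im)
E
```

```text
time: 2.82
ee_pos: [0.4827, -0.1095, 0.0316]
tcp_rot: [-180.0, 0.0, -172.8]
wrist_force: [0.6, 1.5, -0.3]
opening: 0.0319
grasp_force: 0.0
time: 3.15
ee_pos: [0.4829, -0.1095, 0.0319]
tcp_rot: [-180.0, 0.0, -172.8]
wrist_force: [-0.6, 0.3, 5.4]
opening: 0.0287
grasp_force: 79.5
time: 3.48
ee_pos: [0.4846, -0.1099, 0.1167]
tcp_rot: [-179.9, 0.4, -172.8]
wrist_force: [1.3, -0.0, -1.8]
opening: 0.0288
grasp_force: 79.3
[ 0.48462999 -0.10993736  0.11667224] [-179.86404635    0.37379411 -172.75321712] [ 1.25529643 -0.03874578 -1.78217028]
```

View pics/w2.png

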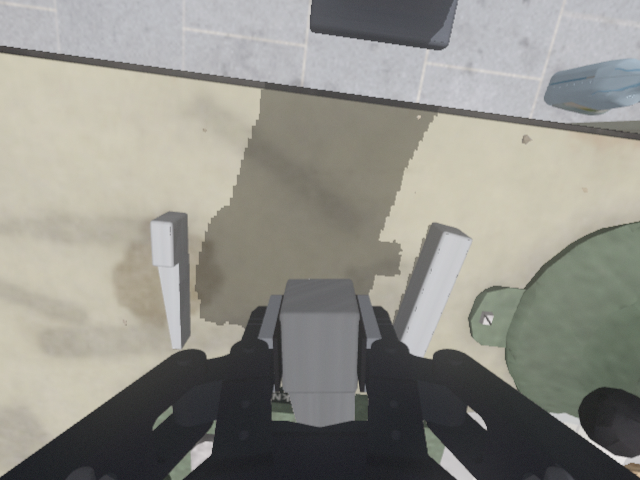

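The key is held level between the pads, with its back top edge from (282,304) to (357,304). Next I work out its offset in the hand and the move to the tongue.

```bash
python3 - <<'E'
from h import *
d=np.load("w2.npz");i=dict(mtx=d["m"],extrinsics=d["e"])
o=bot.get_obs();Rm=R.from_euler('xyz',o["tcp_rot"],degrees=True)
for p in((282,304),(357,304),(283,391),(357,391)):print(np.round(Rm.inv().apply(px(p,.1167+.0025,info=i)-o["ee_pos"])*1000,1))
# target: key origin at clamp (-105,-2); tool x = -key x
a=np.radians(-4.5);M=np.array([[np.cos(a),-np.sin(a)],[np.sin(a),np.cos(a)]])
t=np.array([.5627,-.4211])+M@[-.105,-.002];print(t,totool([*t,.1167]))
E
```

```text
[ 19.7 -13.1  -5.2]
[19.8 13.2 -5.3]
[-17.4 -13.9  -5. ]
[-17.3  14.5  -5.1]
[ 0.45786676 -0.41485563] [ 0.0644363  -0.29931417 -0.00244357]
```

In the tool's units: -0.154 m is -0.1925, -0.12 m is -0.15.

```bash
echo '[[[0.005, -0.0238, 0, 0, 0.02], [0.0138, -0.065, 0, 0, 0.02], [0.0238, -0.1075, 0, 0, 0.02], [0.0338, -0.15, 0, 0, 0.02], [0.0425, -0.1925, 0, 0, 0.02]]]' > path.dat && python3 drive.py path.dat
echo '[[[0.0088, -0.0425, 0, 0.0167, 0.02], [0.0188, -0.085, 0, 0.0333, 0.02], [0.0288, -0.1313, 0, 0.05, 0.02], [0.035, -0.1625, 0, 0.065, 0.02], [0.038, -0.1816, 0, 0.065, 0.02]]]' > path.dat && python3 drive.py path.dat
echo '[[[0, 0, 0, 0, 0.02], [0, 0, 0, 0, 0.02], [0, 0, 0, 0, 0.02]]]' > path.dat && python3 drive.py path.dat
python3 - <<'E'
from h import *
o=bot.get_obs();print(o["ee_pos"],o["tcp_rot"],o["wrist_force"],totool([.45787,-.41486,.05]))
im=bot.camera("top");cv2.imwrite("pics/t2.png",cv2.resize(im[140:310,350:520],None,fx=3.5,fy=3.5,interpolation=cv2.INTER_CUBIC))
E
```

```text
time: 3.95
ee_pos: [0.4673, -0.2677, 0.1097]
tcp_rot: [179.9, -0.1, -172.7]
wrist_force: [-0.6, -0.4, -1.8]
opening: 0.0287
grasp_force: 79.3
time: 4.37
ee_pos: [0.4551, -0.4169, 0.1091]
tcp_rot: [179.9, -0.1, 175.3]
wrist_force: [-0.2, 0.9, -1.2]
opening: 0.0288
grasp_force: 79.5
time: 4.62
ee_pos: [0.4561, -0.4137, 0.1101]
tcp_rot: [179.9, -0.1, 175.6]
wrist_force: [-0.5, 0.1, -2.2]
opening: 0.0288
grasp_force: 79.4
[ 0.45610699 -0.41365275  0.11006707] [ 1.79917360e+02 -8.70642549e-02  1.75564830e+02] [-0.50562518  0.05703687 -2.19546727] [-0.00194236 -0.00115393  0.06006259]
```

View pics/t2.png

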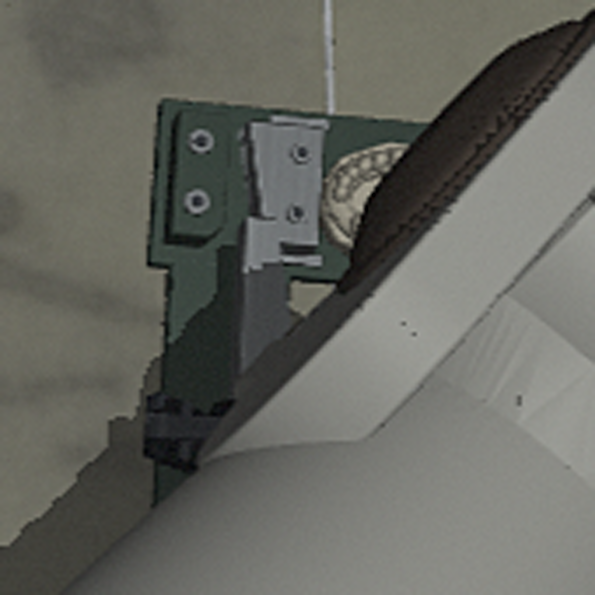

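The held key's thin end shows at (243..285, 218..268) in the crop, above the mouth. The arm hides the rest of the key, so I lower it nearly to the bed and measure again.

```bash
echo '[[[0, -0.0013, 0.025, 0, 0.02], [0, -0.0013, 0.05, 0, 0.02], [0, -0.0013, 0.0688, 0, 0.02], [0, -0.0013, 0.0788, 0, 0.02], [0, -0.0013, 0.0788, 0, 0.02]]]' > path.dat && python3 drive.py path.dat
echo '[[[0, 0, 0, 0, 0.02], [0, 0, 0, 0, 0.02], [0, 0, 0, 0, 0.02]]]' > path.dat && python3 drive.py path.dat
python3 - <<'E'
from h import *
o=bot.get_obs();print(o["ee_pos"],o["tcp_rot"],o["wrist_force"])
im=bot.camera("top");cv2.imwrite("pics/t3.png",cv2.resize(im[160:260,385:485],None,fx=6,fy=6,interpolation=cv2.INTER_CUBIC))
E
```

```text
time: 5.08
ee_pos: [0.4558, -0.4139, 0.0463]
tcp_rot: [179.9, -0.1, 175.6]
wrist_force: [-0.9, -0.0, -2.2]
opening: 0.0285
grasp_force: 79.5
time: 5.33
ee_pos: [0.457, -0.4158, 0.0497]
tcp_rot: [-179.9, 0.1, 175.6]
wrist_force: [-0.3, -0.7, -1.7]
opening: 0.0288
grasp_force: 79.5
[ 0.45697018 -0.41579181  0.04971813] [-1.79929102e+02  9.35714942e-02  1.75563217e+02] [-0.33522804 -0.71108922 -1.65197172]
```

View pics/t3.png

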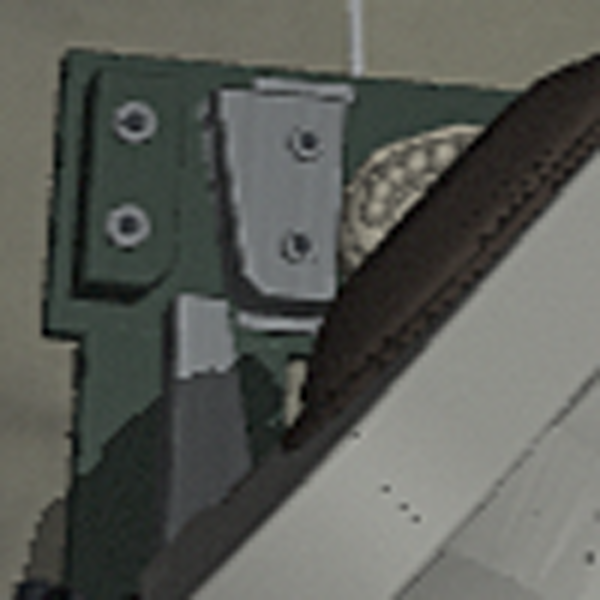

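The key's thin-end top corners are at (178,295) and (230,299). The abutment's top right edge runs (181,90) to (178,255), and the jaw's top left edge runs (222,95) to (240,262).

```bash
cat >> h.py <<'E'
a=np.radians(-4.5);M=np.array([[np.cos(a),-np.sin(a)],[np.sin(a),np.cos(a)]]);C=np.array([.5627,-.4211])
toclamp=lambda w:np.round((np.array(w)[:2]-C)@M*1000,1)
E
python3 - <<'E'
from h import *
for n,p,z in[("keyL",(178,295),.043),("keyR",(230,299),.043),("keyLback",(165,530),.043),("abut far",(181,90),.04),("abut",(178,255),.04),("bev",(140,288),.04),("jaw far",(222,95),.04),("jaw",(240,262),.04),("jawbev",(260,298),.04)]:
    print(n,toclamp(px((385+p[0]/6,160+p[1]/6),z)))
print(toclamp(bot.get_obs()["ee_pos"]))
E
```

```text
keyL [-2.5 12.4]
keyR [-2.3 -2.1]
keyLback [-68.7  12.2]
abut far [57.2 14.5]
abut [ 9.5 12.6]
bev [-0.9 22.7]
jaw far [56.8  2.9]
jaw [ 9.1 -4.9]
jawbev [ -0.6 -11. ]
[-105.9   -3. ]
```

In the tool's units: -0.018 m is -0.0225, -0.014 m is -0.0175.

```bash
echo '[[[-0.005, 0, 0, 0, 0.02], [-0.0113, 0, 0, 0, 0.02], [-0.0175, 0, 0, 0, 0.02], [-0.0225, 0, 0, 0, 0.02], [-0.0225, 0, 0.0013, 0, 0.02]]]' > path.dat && python3 drive.py path.dat
echo '[[[0, 0, 0.0013, 0, 0.02], [0, 0, 0.0025, 0, 0.02], [0, 0, 0.0025, 0, 0.02], [0, 0, 0.0025, 0, 0.02]]]' > path.dat && python3 drive.py path.dat
```

```text
time: 5.8
ee_pos: [0.4754, -0.417, 0.0474]
tcp_rot: [-180.0, 0.0, 175.6]
wrist_force: [0.0, -0.3, -2.1]
opening: 0.0288
grasp_force: 79.5
time: 6.13
ee_pos: [0.4741, -0.4168, 0.0451]
tcp_rot: [180.0, -0.0, 175.5]
wrist_force: [-0.2, 0.1, -1.0]
opening: 0.0284
grasp_force: 79.5
```

In the tool's units: 0.0015 m is 0.0019, 0.001 m is 0.0013.

```bash
echo '[[[0, 0, 0.0006, 0, 0.02], [0, 0, 0.0013, 0, 0.02], [0, 0, 0.0019, 0, 0.02], [0, 0, 0.0019, 0, 0.02]]]' > path.dat && python3 drive.py path.dat
echo '[[[0, 0, 0, 0, 0.045], [0, 0, 0, 0, 0.045], [0, 0, 0, 0, 0.045], [0, 0, 0, 0, 0.045]]]' > path.dat && python3 drive.py path.dat
```

```text
time: 6.47
ee_pos: [0.4743, -0.417, 0.044]
tcp_rot: [-180.0, 0.0, 175.5]
wrist_force: [-0.1, 0.3, -1.8]
opening: 0.0289
grasp_force: 79.8
time: 6.8
ee_pos: [0.4744, -0.4169, 0.0439]
tcp_rot: [-180.0, 0.0, 175.6]
wrist_force: [-0.6, 0.2, -0.6]
opening: 0.045
grasp_force: 0.0
```

In the tool's units: -0.055 m is -0.0688, -0.05 m is -0.0625.

```bash
echo '[[[0, 0, -0.0188, 0, 0.045], [0, 0, -0.0625, 0, 0.045], [0.025, 0, -0.0688, 0, 0.0], [0.0563, 0, -0.0688, 0, 0], [0.0563, 0, -0.0688, 0, 0]]]' > path.dat && python3 drive.py path.dat 80
echo '[[[0, 0, 0, 0, 0], [0, 0, 0, 0, 0], [0, 0, 0.025, 0, 0], [0, 0, 0.0475, 0, 0], [0, 0, 0.0506, 0, 0]]]' > path.dat && python3 drive.py path.dat
echo '[[[0, 0, 0, 0, 0], [0, 0, 0, 0, 0], [0, 0, 0, 0, 0]]]' > path.dat && python3 drive.py path.dat
python3 - <<'E'
from h import *
print(toclamp(bot.get_obs()["ee_pos"]))
cv2.imwrite("pics/w4.png",bot.camera("wrist"))
E
```

```text
time: 7.22
ee_pos: [0.427, -0.4134, 0.0998]
tcp_rot: [-180.0, -0.0, 175.5]
wrist_force: [-0.8, -0.1, -0.7]
opening: 0.009
grasp_force: 0.0
time: 7.63
ee_pos: [0.429, -0.4123, 0.0548]
tcp_rot: [179.8, -0.2, 175.6]
wrist_force: [-0.6, 0.9, -0.8]
opening: 0.0003
grasp_force: 0.0
time: 7.88
ee_pos: [0.4301, -0.4138, 0.0594]
tcp_rot: [-180.0, 0.1, 175.6]
wrist_force: [1.0, 0.2, -0.3]
opening: 0.0002
grasp_force: 0.0
[-132.8   -3.1]
```

View pics/w4.png

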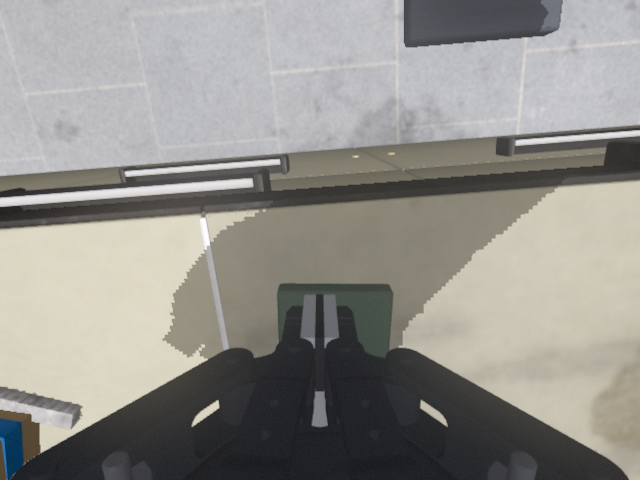

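The closed fingers stand above the tongue behind the butt, centred on it. Now I push in steps and watch the force.

In the tool's units: -0.015 m is -0.0188, 0.001 m is 0.0013.

```bash
echo '[[[-0.0038, 0.0013, 0, 0, 0], [-0.0075, 0.0013, 0, 0, 0], [-0.0113, 0.0013, 0, 0, 0], [-0.015, 0.0013, 0, 0, 0], [-0.0188, 0.0013, 0, 0, 0]]]' > path.dat && python3 drive.py path.dat
echo '[[[-0.0038, 0, 0, 0, 0], [-0.0075, 0, 0, 0, 0], [-0.0113, 0, 0, 0, 0], [-0.015, 0, 0, 0, 0], [-0.0188, 0, 0, 0, 0]]]' > path.dat && python3 drive.py path.dat
echo '[[[-0.0025, 0, 0, 0, 0], [-0.005, 0, 0, 0, 0], [-0.0075, 0, 0, 0, 0], [-0.01, 0, 0, 0, 0], [-0.0125, 0, 0, 0, 0]]]' > path.dat && python3 drive.py path.dat
python3 -c "
from h import *
print(toclamp(bot.get_obs()['ee_pos']))"
```

```text
time: 8.35
ee_pos: [0.4449, -0.4136, 0.0584]
tcp_rot: [-180.0, 0.0, 175.6]
wrist_force: [-0.6, 0.5, -0.4]
opening: -0.0003
grasp_force: 0.0
time: 8.77
ee_pos: [0.4597, -0.4147, 0.0582]
tcp_rot: [180.0, -0.0, 175.5]
wrist_force: [-0.3, 0.2, -0.2]
opening: 0.0001
grasp_force: 0.3
time: 9.18
ee_pos: [0.4695, -0.4155, 0.0582]
tcp_rot: [180.0, -0.0, 175.5]
wrist_force: [-0.4, 0.0, 0.5]
opening: 0.0001
grasp_force: 0.3
[-93.3  -1.7]
```

In the tool's units: -0.0075 m is -0.0094, -0.006 m is -0.0075.

```bash
echo '[[[-0.0019, 0, 0, 0, 0], [-0.0038, 0, 0, 0, 0], [-0.0056, 0, 0, 0, 0], [-0.0075, 0, 0, 0, 0], [-0.0094, 0, 0, 0, 0]]]' > path.dat && python3 drive.py path.dat
echo '[[[-0.0019, 0, 0, 0, 0], [-0.0038, 0, 0, 0, 0], [-0.0056, 0, 0, 0, 0], [-0.0075, 0, 0, 0, 0]]]' > path.dat && python3 drive.py path.dat
python3 - <<'E'
from h import *
print(toclamp(bot.get_obs()['ee_pos']))
im=bot.camera("top");cv2.imwrite("pics/t5.png",cv2.resize(im[160:260,385:485],None,fx=6,fy=6,interpolation=cv2.INTER_CUBIC))
E
```

```text
time: 9.6
ee_pos: [0.4761, -0.4157, 0.0582]
tcp_rot: [180.0, -0.1, 175.5]
wrist_force: [-5.3, 1.6, 2.7]
opening: -0.0001
grasp_force: 2.9
time: 9.93
ee_pos: [0.4821, -0.4161, 0.0581]
tcp_rot: [179.9, -0.1, 175.5]
wrist_force: [-5.5, 3.0, 2.0]
opening: 0.0003
grasp_force: 2.8
[-80.8  -1.4]
```

View pics/t5.png

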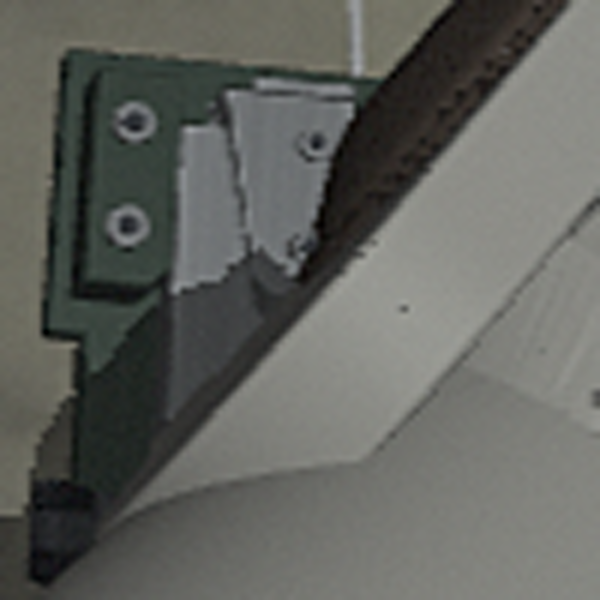

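The key runs in the keyway against the abutment, its thin end at (180..225,125), and the jaw has begun to move. I keep driving.

In the tool's units: -0.0075 m is -0.0094, -0.006 m is -0.0075.

```bash
echo '[[[-0.0019, 0, 0, 0, 0], [-0.0038, 0, 0, 0, 0], [-0.0056, 0, 0, 0, 0], [-0.0075, 0, 0, 0, 0], [-0.0094, 0, 0, 0, 0]]]' > path.dat && python3 drive.py path.dat
echo '[[[-0.0013, 0, 0, 0, 0], [-0.0025, 0, 0, 0, 0], [-0.0038, 0, 0, 0, 0]]]' > path.dat && python3 drive.py path.dat
python3 -c "
from h import *
print(toclamp(bot.get_obs()['ee_pos']))"
```

```text
time: 10.4
ee_pos: [0.4896, -0.4166, 0.0579]
tcp_rot: [179.9, -0.1, 175.5]
wrist_force: [-4.9, 3.4, 1.2]
opening: 0.0
grasp_force: 2.5
time: 10.65
ee_pos: [0.4926, -0.4168, 0.0579]
tcp_rot: [179.9, -0.1, 175.5]
wrist_force: [-4.0, 1.5, 0.3]
opening: 0.0002
grasp_force: 1.8
[-70.2  -1.2]
```

In the tool's units: -0.002 m is -0.0025, -0.001 m is -0.0013.

```bash
for i in 1; do echo '[[[-0.0013, 0, 0, 0, 0], [-0.0025, 0, 0, 0, 0], [-0.0025, 0, 0, 0, 0]]]' > path.dat && python3 drive.py path.dat; echo '[[[-0.0013, 0, 0, 0, 0], [-0.0013, 0, 0, 0, 0]]]' > path.dat && python3 drive.py path.dat; done | grep -E "ee_pos|force"
```

```text
ee_pos: [0.4948, -0.417, 0.0579]
wrist_force: [-4.6, 2.5, 0.8]
grasp_force: 2.2
ee_pos: [0.4958, -0.4171, 0.0579]
wrist_force: [-4.4, 3.0, 0.3]
grasp_force: 2.3
```

In the tool's units: -0.001 m is -0.0013.

```bash
echo '[[[-0.0013, 0, 0, 0, 0], [-0.0013, 0, 0, 0, 0]]]' > path.dat && python3 drive.py path.dat | grep -E "ee_pos|force";echo '[[[-0.0013, 0, 0, 0, 0], [-0.0013, 0, 0, 0, 0]]]' > path.dat && python3 drive.py path.dat | grep -E "ee_pos|force"; echo '[[[-0.0013, 0, 0, 0, 0], [-0.0013, 0, 0, 0, 0]]]' > path.dat && python3 drive.py path.dat| grep -E "ee_pos|force"
```

```text
ee_pos: [0.4967, -0.4172, 0.0579]
wrist_force: [-4.4, 3.1, 1.3]
grasp_force: 2.4
ee_pos: [0.4977, -0.4172, 0.0579]
wrist_force: [-3.6, 2.9, 0.1]
grasp_force: 2.5
ee_pos: [0.4987, -0.4173, 0.0579]
wrist_force: [-5.0, 3.6, 0.7]
grasp_force: 2.6
```

In the tool's units: -0.001 m is -0.0013.

```bash
echo '[[[-0.0013, 0, 0, 0, 0], [-0.0013, 0, 0, 0, 0]]]' > path.dat && python3 drive.py path.dat | grep -E "ee_pos|wrist_force";echo '[[[-0.0013, 0, 0, 0, 0], [-0.0013, 0, 0, 0, 0]]]' > path.dat && python3 drive.py path.dat | grep -E "ee_pos|wrist_force"; echo '[[[-0.0006, 0, 0, 0, 0], [-0.0006, 0, 0, 0, 0]]]' > path.dat && python3 drive.py path.dat| grep -E "ee_pos|wrist_force"
```

```text
ee_pos: [0.4996, -0.4174, 0.0579]
wrist_force: [-4.9, 2.5, 1.1]
ee_pos: [0.5006, -0.4175, 0.0579]
wrist_force: [-4.9, 3.9, 1.3]
ee_pos: [0.501, -0.4175, 0.0579]
wrist_force: [-6.7, 3.3, 1.2]
```

In the tool's units: -0.0005 m is -0.0006.

```bash
echo '[[[-0.0006, 0, 0, 0, 0], [-0.0006, 0, 0, 0, 0]]]' > path.dat && python3 drive.py path.dat | grep -E "ee_pos|wrist_force";echo '[[[-0.0006, 0, 0, 0, 0], [-0.0006, 0, 0, 0, 0]]]' > path.dat && python3 drive.py path.dat | grep -E "ee_pos|wrist_force"
```

```text
ee_pos: [0.5013, -0.4175, 0.0579]
wrist_force: [-6.4, 2.9, 1.3]
ee_pos: [0.5016, -0.4175, 0.0579]
wrist_force: [-7.8, 3.6, 1.4]
```

Rising now; advance in half-millimetre steps until about 16–18 N.

In the tool's units: -0.001 m is -0.0013.

```bash
echo '[[[-0.0013, 0, 0, 0, 0], [-0.0013, 0, 0, 0, 0]]]' > path.dat && python3 drive.py path.dat | grep -E "ee_pos|wrist_force";echo '[[[-0.0013, 0, 0, 0, 0], [-0.0013, 0, 0, 0, 0]]]' > path.dat && python3 drive.py path.dat | grep -E "ee_pos|wrist_force"
```

```text
ee_pos: [0.502, -0.4175, 0.0579]
wrist_force: [-10.6, 4.2, 3.2]
ee_pos: [0.5023, -0.4175, 0.0579]
wrist_force: [-14.8, 5.9, 6.2]
```

In the tool's units: -0.0007 m is -0.0009.

```bash
echo '[[[-0.0009, 0, 0, 0, 0], [-0.0009, 0, 0, 0, 0], [-0.0009, 0, 0, 0, 0], [-0.0009, 0, 0, 0, 0]]]' > path.dat && python3 drive.py path.dat | grep -E "ee_pos|wrist_force"; echo '[[[-0.0005, 0, 0, 0, 0], [-0.0005, 0, 0, 0, 0]]]' > path.dat && python3 drive.py path.dat | grep -E "ee_pos|wrist_force"
```

```text
ee_pos: [0.5025, -0.4175, 0.0579]
wrist_force: [-17.7, 6.0, 6.8]
ee_pos: [0.5025, -0.4175, 0.0579]
wrist_force: [-19.3, 6.3, 7.8]
```

Stopped hard at about 20 N. I back off, clear the arm, and look.

In the tool's units: -0.06 m is -0.075, -0.03 m is -0.0375.

```bash
echo '[[[0.005, 0, 0, 0, 0], [0.015, 0, 0, 0, 0], [0.0313, 0, 0, 0, 0], [0.0375, 0, -0.0375, 0, 0], [0.0375, 0, -0.075, 0, 0]]]' > path.dat && python3 drive.py path.dat|grep ee_
echo '[[[0.0125, 0.025, -0.0375, 0, 0], [0.0188, 0.0625, -0.0625, 0, 0], [0.025, 0.1125, -0.075, 0, 0], [0.0375, 0.15, -0.075, 0, 0], [0.0375, 0.1875, -0.075, 0, 0]]]' > path.dat && python3 drive.py path.dat|grep ee_
echo '[[[0, 0.05, 0, 0, 0], [0, 0.1, 0, 0, 0], [0, 0.15, 0, 0, 0], [0, 0.15, 0, 0, 0], [0, 0.15, 0, 0, 0]]]' > path.dat && python3 drive.py path.dat
python3 - <<'E'
from h import *
im=bot.camera("top");s=bot.camera("scene")
cv2.imwrite("pics/t6.png",np.hstack([cv2.resize(im[160:300,385:497],(480,600),interpolation=cv2.INTER_CUBIC),cv2.resize(s[250:370,345:409+0],(320,600),interpolation=cv2.INTER_CUBIC)]))
E
```

```text
ee_pos: [0.4741, -0.4153, 0.1172]
ee_pos: [0.457, -0.2629, 0.1798]
time: 14.48
ee_pos: [0.4674, -0.1428, 0.1788]
tcp_rot: [-180.0, 0.1, 175.8]
wrist_force: [-0.2, -0.7, -0.2]
opening: -0.0
grasp_force: 0.0
```

View pics/t6.png

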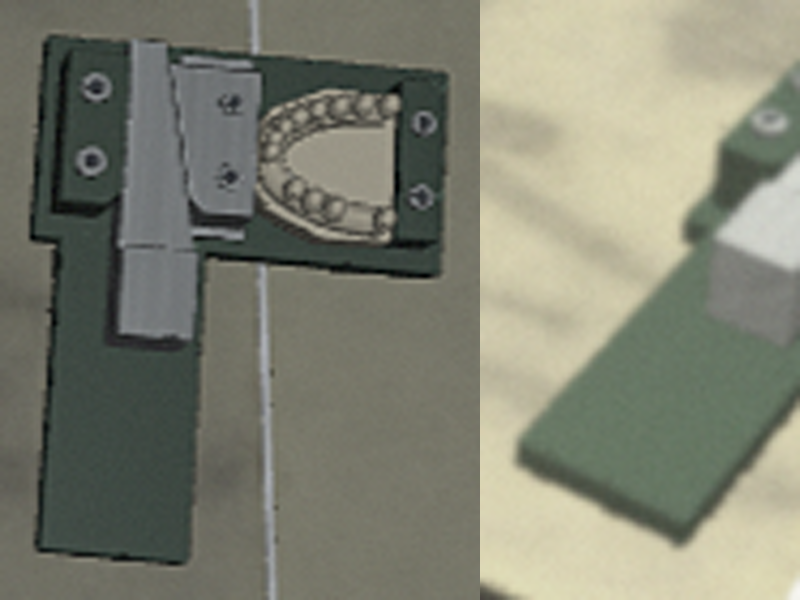

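The key sits flat along the abutment, the jaw touches the model, and the model's back is at the fence. I check the key's place numerically from its back corners (116,340), (190,340) and thin end (131,42), (166,42).

```bash
python3 - <<'E'
from h import *
P=[((116,340),.046),((190,341),.046),((131,42),.038),((166,42),.038)]
w=[px((385+p[0]/4.2857,160+p[1]/4.2857),z) for p,z in P]
t,y,r=fit([(-18,15),(-18,-15),(103,15),(103,2)],w);print(toclamp(t),y,r)
for p,z in(((256,215),.04),((260,75),.04),((398,235),.028),((400,85),.04)):print(toclamp(px((385+p[0]/4.2857,160+p[1]/4.2857),z)))
print(bot.get_obs()["time"])
E
```

```text
[-35.3  -0.3] -4.986546767093475 [[-1.1 -0.5]
 [ 1.5  0.8]
 [-0.9  0.3]
 [ 0.5 -0.7]]
[  1.  -38.5]
[ 57.6 -37.4]
[  0.7 -97.9]
[ 58.7 -92.9]
14.5833
```

```bash
python3 -c "
from workcell import bot
print(bot.job_done())"
```

```text
the job is handed in; nothing more can be done
None
```

The large gib key is driven home, stopping hard at about 20 N. It lies flat on the bed, the jaw grips the model against the fence, and the gripper is clear; I handed the job in at about 14.6 s and no verdict was shown.

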